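# Unlatch the board test fixture and hold its frame open

## Task

Open the clamshell test fixture so that a colleague can get at the circuit board in it: first swing the latch lever with the red ball all the way up, then raise the hinged hold-down frame and hold it open at 50 degrees from shut, give or take 6 degrees. The frame falls shut by itself, so never let it drop, and finish while you are still holding it there: it must stay still at that angle, carried by the robot alone. Leave the board in its nest and everything else on the bench where it is.

Things in the scene. Friction and masses are not known exactly. Their poses are not given: they have to be found in the camera images.
- fixture: Clamshell test fixture for circuit boards, fixed to the bench: a light grey case 220 (its x) by 300 (its y) by 85 mm high with a black top plate. Origin: centre of its underside, on the bench. Its x axis points from its front (latch and knob side, towards the robot) to its hinge side, y along the hinge, z up. It stands turned up to 0.25 rad either way about the vertical.
- frame (a joint): Angle of the hinged aluminium hold-down frame with its clear plate (about 0.4 to 0.85 kg) on the fixture, rad: 0 = shut (level), grows as the front rises; 50 degrees = 0.873; stop at 1.35. No stay, no spring: it falls shut from every angle when let go. Its front beam is 274 mm long (along y), 16 mm thick, its front face 210 mm from the hinge axis; the frame's top lies 10 mm above the hinge axis. While latched it can be lifted by no more than about 1 degree.
- frame_hinge (a point): Middle of the frame's hinge axis (along the fixture's y), 110 mm above the bench, 100 mm behind the fixture's centre.
- frame_knob (a point): Centre of the black ball knob, 32 mm in diameter, that stands out forwards from the middle of the frame's front beam on a 12 mm steel neck; 50 mm in front of the beam's front face, 260 mm from the hinge axis and level with it (110 mm above the bench) when shut. It moves with the frame; at 50 degrees it is 309 mm above the bench and 167 mm horizontally from the hinge axis. The knob can turn in a grip that closes along the fixture's y.
- latch (a joint): Angle of the latch lever with the red ball on the frame's front beam, rad: 0 = lowered (it starts at 0 to 0.08: about level, latched: its steel hook reaches under a keeper on the case); grows as its free end is raised; 1.22 = fully up, against its stop. It pivots about an axis along the fixture's y. The hook is clear from about 0.25. Light friction (about 1 N at the tip) holds it where it is left.
- latch_pivot (a point): Pivot of the latch lever on the frame's front beam: with the frame shut 118 mm in front of the fixture's centre, 95 mm to its -y side (95 mm beside the knob) and 108 mm above the bench.
- latch_tip (a point): Centre of the red ball, 20 mm in diameter, at the free end of the latch lever, 50 mm from its pivot, on a flat steel arm 9 mm wide and 6 mm thick. When lowered it stands out forwards from the pivot, 108 mm above the bench with free space below and around it; fully up it stands 47 mm above and 17 mm in front of the pivot. The ball can turn in a grip that closes along the fixture's y.
- board: Green circuit board 94 (x) by 122 (y) by 3 mm, loose in the fixture's nest under the frame (its underside 91 mm above the bench). Origin: centre of its underside. It stays where it is.
- pliers: Bystander: long-nose pliers with teal handles, 150 mm long, 50 mm wide, 14 mm high, lying flat; jaws along +x, origin under the middle.
- screwdriver: Bystander: screwdriver with orange handle, 200 mm long and 26 mm thick, lying along its x, origin under its middle.
- spool: Bystander: standing metal solder spool, 60 mm in diameter, 46 mm high; origin: centre of its underside.
- flux: Bystander: white flux bottle with red cap, 44 mm in diameter, 95 mm high; origin: centre of its underside.
- tip_cup: Bystander: dark steel cup for cleaning iron tips, 68 mm in diameter, 50 mm high; origin: centre of its underside.

How it is judged:
By the outcome, as a careful person would: the job done as asked, in the order asked, and still so for the second after the job is handed in, while the arm keeps its last pose, push and grip.
It also fails if it takes over 45 s, if anything falls off the work surface, if the arm or the gripper's body presses on something with over 40 N, if the wrist force passes 120 N, or if a joint passes its speed limit or range.

## Robot

A 6-joint arm with a two-finger parallel gripper is mounted at the origin on the work surface. World frame = base frame: x ahead of the robot, y to its left, z up, the work surface at z = 0. Lengths are in m, angles in rad, forces in N, time in s.
With the tool pointing down it reaches from about 0.375 to 0.975 m from the base axis. Payload 3.8 kg.
Tool frame: the origin (TCP) lies between the finger pads; the fingertips stand arm.finger_overhang ahead of it and the grasp point (between the pads) lies 6 mm ahead of it (arm.finger_overhang is the distance from the TCP to the fingertips, in m); z points along the fingers, y is the line along which they close (so a half turn about z gives the same grasp; the last joint's range is limited). The gripper opens to 85 mm and grips with 20 to 120 N. Pads are 22 mm wide; open, the fingers measure 114 mm over their backs; the gripper's body (76 mm by 85 mm) begins 54 mm behind the grasp point. The pads swing forward as they close: fully open they stand 13 mm farther back than shut.
Start: joints at [1.201, 0.264, 1.604, -0, 1.274, -0.037], TCP at [0.221, 0.638, 0.256] pointing down, gripper open.
Joint ranges: [-2.63, 2.63], [-0.94, 2.18], [0.31, 2.57], [-1.31, 4.45], [0, 2.66], [-2.55, 2.55]. Speed limits (rad/s): [2.57, 2.57, 3.14, 3.14, 3.14, 3.14].

## Interface

Orientations are given as a rotation vector (axis times angle).
In Python, from bench import arm, vision, sign_off, spotter gives the robot as it stands.
- The arm moves only by the tool step_arm, never from a script. Its argument "plan" is a list of rows, each an object of numbers: "tx", "ty", "tz": the shift along the world's x, y, z in mm; "spin": the turn about the world's z in degrees; "fingers": the closure, from 0 (fully open) to 1 (shut). In form: [{"tx": .., "ty": .., "tz": .., "spin": .., "fingers": ..}, ...]. A call has 1 to 20 rows; each row is the pose to reach, as a shift and turn from the pose commanded when the call began; what a row does not reach only later rows make up. A row lasts 1/12 s, in which the tool goes at most 41.7 mm and 7.16 degrees, less where a joint would pass 70% of its speed; a pose out of reach is approached as far as the arm can. A call with a gripper value outside its range is refused whole. The fingers move at their own pace and stop on an object; "newtons" is the grip in N (left out, the last holds). Time passes only in rows, so rows that repeat a pose let the fingers close. It gives the time, the measured TCP pose, the force, the opening and the grip force at its end, in the units of the state.
- arm.state(): the state, without advancing time (a new reading comes with each control period).
- vision.read_camera(name): name is "side" or "top"; returns a dict with "frame" (384x512x3 uint8, red, green, blue), "mtx" (3x3 intrinsics, pixels), "camera_from_world" (4x4, takes a point from world to camera coordinates). Camera axes: x right, y down, z forward; pixel columns grow to the right and rows downward; lengths in m; the calibration is good to about 2 mm. A picture is of the moment at which its call begins. There is no depth.
- sign_off(): hands the job in; it is judged then, once.
Trained networks look in the newest picture that a camera, given by its name, has taken for a name from the list of things; names that differ only in an ending like _2 or _b are one class to them, and where a whole thing is asked for, a point or a joint stands for the part that bears it (a point fixed in the world has none). Each returns a list of dicts, best first, with "score" (0 to 1); they miss things now and then, are a little off and sometimes report something else, mostly with a low value. They report only what shows in the picture. A call takes as long as a camera call.
- spotter.trace(camera, label): "pixels" (384x512 bool, what is visible of it) and "box" ([centre column, centre row, width, height] in pixels, round what is visible of it).
- spotter.landmark_of(camera, label): "centre" ([row, column] in pixels: a listed point, or the origin of a listed thing).
The state is a dict: "time": time; "joint_pos": joint angles; "joint_vel": joint speeds; "joint_torque": joint torques, N m; "tool_pos": TCP position; "ee_rot": TCP orientation; "wrist_force": force on the tool from outside, world axes, zero at the start; "ft_torque": the same for the moment, N m; "grip_width": finger opening in m; "grasp_force": force on a finger pad.
Only numpy, scipy, OpenCV 4.12 (cv2) and the standard library are available. Lean on these libraries where they do the work, as an engineer would, in place of code of your own. Each camera call takes 0.05 s, during which the arm holds its last target. There are 200 camera calls.

## Working session

There is one attempt and no reset: what is moved stays moved. The work goes in short steps, Python scripts to look and compute and a tool call to move; the robot and the scene stay as the last step left them, time stands still between calls to the robot, and variables do not carry over. Pictures are saved under pics/ and viewed, at most 10 in all, crops included, and the job is handed in when it is done.

Besides the shell and the picture viewer there is one more tool, called as a command line: name --argument value ..., lists and objects as JSON in quotes. step_arm: Moves the arm, as the interface text tells. Its arguments: {"type":"object","properties":{"plan":{"type":"array"},"newtons":{"type":"number"}},"required":["plan"]}

```bash
mkdir -p pics; cat > h.py <<'E'
import numpy as np, cv2
from bench import arm, vision, sign_off, spotter
def cam(n):
    c=vision.read_camera(n); return c
def proj(c,p):
    q=c["camera_from_world"]@np.append(p,1); u=c["mtx"]@q[:3]; return u[:2]/u[2]
def ray(c,px):
    T=np.linalg.inv(c["camera_from_world"]); d=T[:3,:3]@np.linalg.inv(c["mtx"])@np.array([px[0],px[1],1.]); return T[:3,3],d/np.linalg.norm(d)
def atz(c,px,z):
    o,d=ray(c,px); return o+d*(z-o[2])/d[2]
def tri(c1,p1,c2,p2):
    A=np.zeros((3,3));b=np.zeros(3);
    for c,p in((c1,p1),(c2,p2)):
        o,d=ray(c,p);M=np.eye(3)-np.outer(d,d);A+=M;b+=M@o
    return np.linalg.solve(A,b)
E
python3 - <<'E'
from h import *
np.set_printoptions(precision=3,suppress=True)
s=arm.state();print(s['time'],s['tool_pos'],s['ee_rot'],s['grip_width'],arm.finger_overhang)
C={n:cam(n) for n in('side','top')}
for n in C: cv2.imwrite(f'pics/{n}0.png',C[n]['frame'][:,:,::-1])
for l,z in(('frame_knob',.11),('latch_tip',.108),('latch_pivot',.108),('frame_hinge',.11),('fixture',0),('board',.091)):
    P={}
    for n in C:
        r=spotter.landmark_of(n,l)
        for q in r[:2]:
            px=q['centre'][::-1]; print(l,n,round(q['score'],2),np.array(px),atz(C[n],px,z))
        if r:P[n]=r[0]['centre'][::-1]
    if len(P)==2: print('   tri',tri(C['side'],P['side'],C['top'],P['top']))
for l in('pliers','screwdriver','spool','flux','tip_cup'):
    r=spotter.landmark_of('top',l)
    if r: print(l,round(r[0]['score'],2),atz(C['top'],r[0]['centre'][::-1],0))
E
```

```text
0.0 [0.22  0.637 0.255] [-0.52  -3.098  0.003] 0.0851921640530429 0.025
frame_knob side 0.59 [227.3 185.4] [0.514 0.067 0.11 ]
frame_knob top 0.68 [249.4 223.3] [0.504 0.06  0.11 ]
   tri [0.507 0.059 0.116]
latch_tip side 0.52 [226.9 202.2] [ 0.477 -0.016  0.108]
latch_tip top 0.42 [281.5 227.1] [ 0.492 -0.044  0.108]
latch_tip top 0.26 [152.4 254.8] [0.404 0.374 0.108]
   tri [ 0.48  -0.04   0.123]
latch_pivot side 0.63 [245.3 202.3] [ 0.523 -0.042  0.108]
latch_pivot top 0.67 [284.5 214.5] [ 0.533 -0.055  0.108]
latch_pivot top 0.6 [118.  223.3] [0.506 0.488 0.108]
   tri [ 0.526 -0.052  0.115]
frame_hinge side 0.83 [301.3 173.3] [0.755 0.023 0.11 ]
frame_hinge top 0.65 [262.1 148.3] [0.755 0.017 0.11 ]
   tri [0.753 0.018 0.114]
fixture side 0.6 [274.5 205.1] [0.671 0.047 0.   ]
fixture top 0.85 [257.5 182.5] [0.658 0.031 0.   ]
   tri [0.658 0.03  0.013]
pliers 0.84 [ 0.432 -0.395  0.   ]
screwdriver 0.8 [0.507 0.527 0.   ]
spool 0.53 [ 0.627 -0.398  0.   ]
flux 0.66 [0.386 0.402 0.   ]
tip_cup 0.89 [0.578 0.373 0.   ]
```

View pics/side0.png

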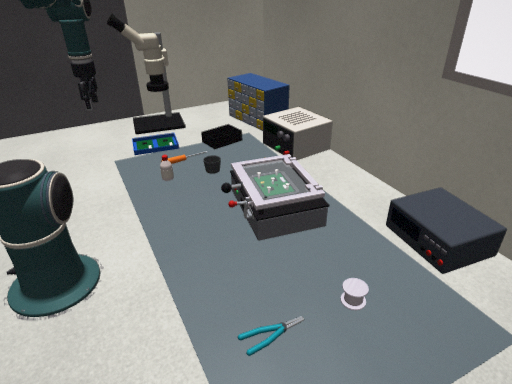

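View pics/top0.png

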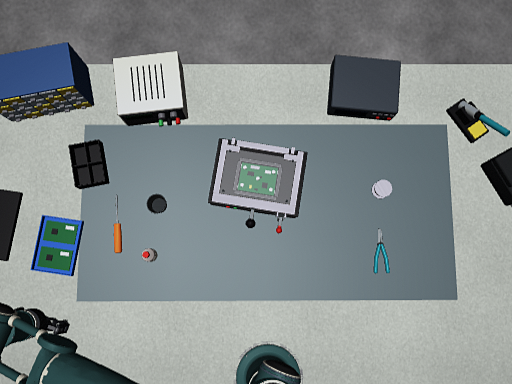

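The side view shows the red ball at about (232,204) and the black knob at (227,187). In the top view they are at (279,229) and (250,223), and the fixture is yawed about -9.5°. I'll refine these by colour.

```bash
python3 - <<'E'
from h import *
np.set_printoptions(precision=4,suppress=True)
C={n:cam(n) for n in('side','top')}
def blob(n,kind,near):
    f=C[n]['frame'].astype(int);r,g,b=f[...,0],f[...,1],f[...,2]
    m=(r>110)&(g<.5*r)&(b<.5*r) if kind=='red' else (f.max(2)<40)
    k,L,S,ce=cv2.connectedComponentsWithStats(m.astype(np.uint8),connectivity=4)
    i=min((i for i in range(1,k) if S[i,4]>8),key=lambda i:np.hypot(*(ce[i]-near)))
    print(n,kind,S[i],ce[i]); return ce[i]
R={}
for kind,z,a,b in(('red',.108,(232,204),(279,229)),('blk',.11,(227,187),(250,223))):
    s,t=blob('side',kind,a),blob('top',kind,b)
    R[kind]=atz(C['top'],t,z)
    print(atz(C['side'],s,z),atz(C['top'],t,z),tri(C['side'],s,C['top'],t))
# yaw from trace of fixture/frame in top
m=spotter.trace('top','frame')
if m:
    p=np.argwhere(m[0]['pixels'])[:,::-1].astype(np.float32); (c,wh,an)=cv2.minAreaRect(p)
    bx=cv2.boxPoints((c,wh,an)); print([atz(C['top'],q,.115)[:2] for q in bx],m[0]['score'])
for n in C:
    f=C[n]['frame'];u,v=(240,200) if n=='side' else (262,200)
    cv2.imwrite(f'pics/{n}c.png',cv2.resize(f[v-60:v+60,u-60:u+60,::-1],None,fx=5,fy=5,interpolation=cv2.INTER_CUBIC))
E
```

```text
side red [229 201   8   4  25] [232.04 202.56]
top red [276 226   6   7  29] [278.5517 229.1379]
[ 0.489  -0.0247  0.108 ] [ 0.485  -0.0346  0.108 ] [ 0.4848 -0.0343  0.1148]
side blk [222 184  10   9  66] [226.0152 187.9091]
top blk [246 219   9   9  64] [249.9844 223.0469]
[0.505  0.0554 0.11  ] [0.5051 0.0584 0.11  ] [0.5057 0.0582 0.1082]
[array([0.5167, 0.1966]), array([0.796 , 0.1492]), array([ 0.7443, -0.1273]), array([ 0.4671, -0.0732])] 0.57
```

step_arm --plan '[{"tx": 264,"ty": -672,"tz": -40,"spin": 10,"fingers": 0.4},{"tx": 264,"ty": -672,"tz": -40,"spin": 10,"fingers": 0.4},{"tx": 264,"ty": -672,"tz": -40,"spin": 10,"fingers": 0.4},{"tx": 264,"ty": -672,"tz": -40,"spin": 10,"fingers": 0.4},{"tx": 264,"ty": -672,"tz": -40,"spin": 10,"fingers": 0.4},{"tx": 264,"ty": -672,"tz": -40,"spin": 10,"fingers": 0.4},{"tx": 264,"ty": -672,"tz": -40,"spin": 10,"fingers": 0.4},{"tx": 264,"ty": -672,"tz": -40,"spin": 10,"fingers": 0.4},{"tx": 264,"ty": -672,"tz": -40,"spin": 10,"fingers": 0.4},{"tx": 264,"ty": -672,"tz": -40,"spin": 10,"fingers": 0.4},{"tx": 264,"ty": -672,"tz": -40,"spin": 10,"fingers": 0.4},{"tx": 264,"ty": -672,"tz": -40,"spin": 10,"fingers": 0.4},{"tx": 264,"ty": -672,"tz": -40,"spin": 10,"fingers": 0.4},{"tx": 264,"ty": -672,"tz": -40,"spin": 10,"fingers": 0.4},{"tx": 264,"ty": -672,"tz": -40,"spin": 10,"fingers": 0.4},{"tx": 264,"ty": -672,"tz": -40,"spin": 10,"fingers": 0.4},{"tx": 264,"ty": -672,"tz": -40,"spin": 10,"fingers": 0.4},{"tx": 264,"ty": -672,"tz": -40,"spin": 10,"fingers": 0.4},{"tx": 264,"ty": -672,"tz": -40,"spin": 10,"fingers": 0.4},{"tx": 264,"ty": -672,"tz": -40,"spin": 10,"fingers": 0.4}]'

```text
time: 2.77
tool_pos: [0.4845, -0.0347, 0.2162]
ee_rot: [-0.252, -3.131, -0.001]
wrist_force: [0.5, -0.5, -0.2]
grip_width: 0.0512
grasp_force: 0.0
```

step_arm --plan '[{"tz": -35,"fingers": 0.4},{"tz": -70,"fingers": 0.4},{"tz": -90,"fingers": 0.4},{"tz": -101,"fingers": 0.4},{"tz": -101,"fingers": 0.4},{"tz": -101,"fingers": 0.4}]' --newtons 25

```text
$.plan[0]: bad value
```

```bash
python3 - <<'E'
from h import *
s=arm.state();print(s['tool_pos'],s['wrist_force'])
o=[]
for n in('side','top'):
    f=cam(n)['frame'];u,v=(235,195) if n=='side' else (275,215)
    o.append(cv2.resize(f[v-40:v+40,u-40:u+40,::-1],(400,400),interpolation=cv2.INTER_CUBIC))
cv2.imwrite('pics/g1.png',np.hstack(o))
E
```

```text
[ 0.48449082 -0.03471038  0.21621342] [ 0.4930977  -0.46087303 -0.22089111]
```

View pics/g1.png

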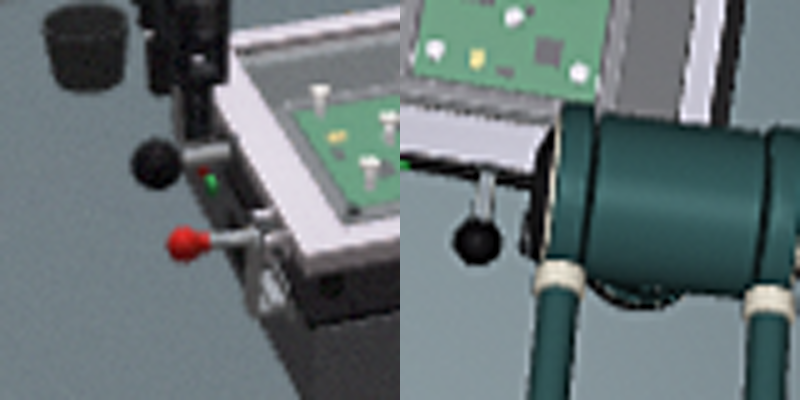

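The picture was taken before any move, since the call was refused for missing keys. It shows the red ball at side (232,203.6) and the knob at (226,188), both clear of the fingers. Now I'll descend.

step_arm --plan '[{"tx": 0,"ty": 0,"tz": -35,"spin": 0,"fingers": 0.4},{"tx": 0,"ty": 0,"tz": -70,"spin": 0,"fingers": 0.4},{"tx": 0,"ty": 0,"tz": -90,"spin": 0,"fingers": 0.4},{"tx": 0,"ty": 0,"tz": -101,"spin": 0,"fingers": 0.4},{"tx": 0,"ty": 0,"tz": -101,"spin": 0,"fingers": 0.4},{"tx": 0,"ty": 0,"tz": -101,"spin": 0,"fingers": 0.4}]' --newtons 25

```text
time: 3.37
tool_pos: [0.4845, -0.0331, 0.1156]
ee_rot: [-0.246, -3.132, -0.0]
wrist_force: [0.4, -0.4, 0.9]
grip_width: 0.0511
grasp_force: 0.0
```

```bash
python3 - <<'E'
from h import *
s=arm.state();print(s['tool_pos'],s['wrist_force'])
c=cam('side');f=c['frame'];u,v=235,195
print(proj(c,s['tool_pos']-np.array([0,0,.006])))
cv2.imwrite('pics/g2.png',cv2.resize(f[v-35:v+35,u-35:u+35,::-1],(560,560),interpolation=cv2.INTER_CUBIC))
E
```

```text
[ 0.48447582 -0.03308031  0.11558458] [ 0.44861595 -0.37940068  0.93101343]
[231.75609878 203.94438301]
```

View pics/g2.png

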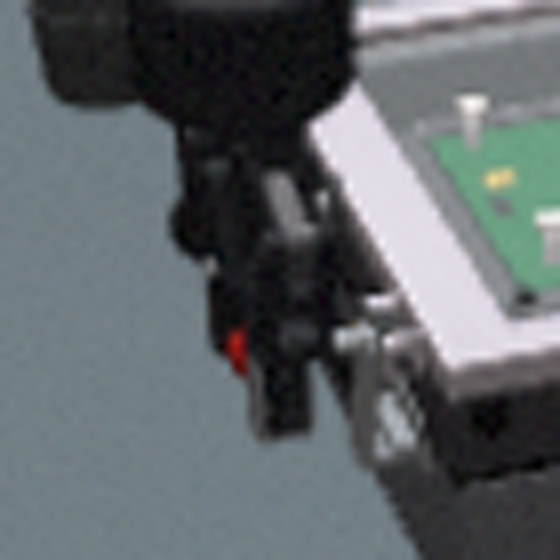

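Part of the red ball shows at (229.5,204) behind the near finger, so it sits between the pads as predicted at (231.8,203.9). I'll close.

step_arm --plan '[{"tx": 0,"ty": 0,"tz": 0,"spin": 0,"fingers": 1},{"tx": 0,"ty": 0,"tz": 0,"spin": 0,"fingers": 1},{"tx": 0,"ty": 0,"tz": 0,"spin": 0,"fingers": 1},{"tx": 0,"ty": 0,"tz": 0,"spin": 0,"fingers": 1},{"tx": 0,"ty": 0,"tz": 0,"spin": 0,"fingers": 1},{"tx": 0,"ty": 0,"tz": 0,"spin": 0,"fingers": 1}]' --newtons 25

```text
time: 3.92
tool_pos: [0.4856, -0.0347, 0.1161]
ee_rot: [0.248, 3.129, -0.001]
wrist_force: [1.8, -4.4, 0.8]
grip_width: 0.0182
grasp_force: 24.4
```

step_arm --plan '[{"tx": 0,"ty": 0,"tz": 5,"spin": 0,"fingers": 1},{"tx": 1,"ty": 0,"tz": 10,"spin": 0,"fingers": 1},{"tx": 2,"ty": 0,"tz": 15,"spin": 0,"fingers": 1},{"tx": 4,"ty": -1,"tz": 19,"spin": 0,"fingers": 1},{"tx": 6,"ty": -1,"tz": 24,"spin": 0,"fingers": 1},{"tx": 9,"ty": -1,"tz": 28,"spin": 0,"fingers": 1},{"tx": 9,"ty": -1,"tz": 28,"spin": 0,"fingers": 1}]'

```text
time: 4.5
tool_pos: [0.4936, -0.0358, 0.1436]
ee_rot: [-0.248, -3.131, 0.002]
wrist_force: [0.0, -5.6, -2.5]
grip_width: 0.0181
grasp_force: 24.5
```

step_arm --plan '[{"tx": 3,"ty": 0,"tz": 4,"spin": 0,"fingers": 1},{"tx": 6,"ty": -1,"tz": 8,"spin": 0,"fingers": 1},{"tx": 10,"ty": -2,"tz": 11,"spin": 0,"fingers": 1},{"tx": 14,"ty": -2,"tz": 14,"spin": 0,"fingers": 1},{"tx": 18,"ty": -3,"tz": 16,"spin": 0,"fingers": 1},{"tx": 22,"ty": -4,"tz": 18,"spin": 0,"fingers": 1},{"tx": 25,"ty": -4,"tz": 19,"spin": 0,"fingers": 1},{"tx": 25,"ty": -4,"tz": 19,"spin": 0,"fingers": 1}]'

```text
time: 5.17
tool_pos: [0.5183, -0.0398, 0.1619]
ee_rot: [-0.248, -3.13, 0.002]
wrist_force: [-0.3, -7.3, -3.2]
grip_width: 0.0182
grasp_force: 24.5
```

```bash
python3 - <<'E'
from h import *
s=arm.state();print(s['tool_pos'],s['wrist_force'])
c=cam('side');f=c['frame'];u,v=240,190
cv2.imwrite('pics/g3.png',cv2.resize(f[v-35:v+35,u-35:u+35,::-1],(560,560),interpolation=cv2.INTER_CUBIC))
E
```

```text
[ 0.51830986 -0.03983562  0.16192996] [-0.31964989 -7.25993601 -3.23710675]
```

View pics/g3.png

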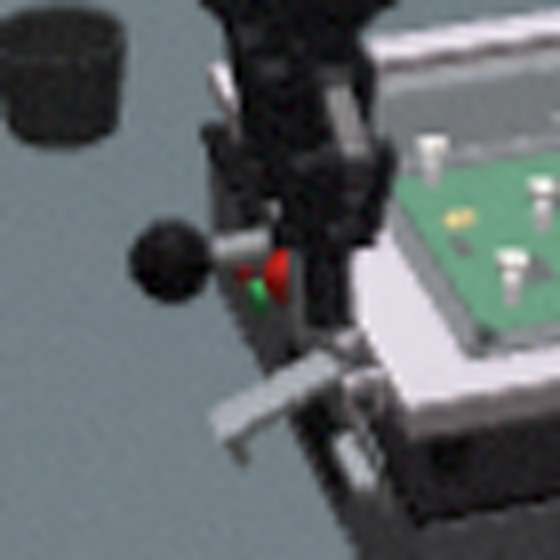

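The lever is up: red shows at about (240,189) beside the finger and the hook has swung clear of the keeper. Contact with the stop can't be felt yet, so I'll push on gently along the tangent.

step_arm --plan '[{"tx": 2,"ty": 1,"tz": 1,"spin": 0,"fingers": 1},{"tx": 4,"ty": 1,"tz": 1,"spin": 0,"fingers": 1},{"tx": 4,"ty": 1,"tz": 1,"spin": 0,"fingers": 1}]'

```text
time: 5.47
tool_pos: [0.5214, -0.04, 0.1626]
ee_rot: [-0.247, -3.129, 0.006]
wrist_force: [-3.3, -11.0, -1.3]
grip_width: 0.0177
grasp_force: 24.6
```

step_arm --plan '[{"tx": 2,"ty": -1,"tz": 0,"spin": 0,"fingers": 1},{"tx": 4,"ty": -2,"tz": 1,"spin": 0,"fingers": 1},{"tx": 4,"ty": -2,"tz": 1,"spin": 0,"fingers": 1}]'

```text
time: 5.72
tool_pos: [0.5222, -0.0405, 0.1627]
ee_rot: [-0.247, -3.121, 0.002]
wrist_force: [-10.8, -5.2, 2.2]
grip_width: 0.018
grasp_force: 24.8
```

Stop reached. Next I'll release, rise, and go over to the knob.

step_arm --plan '[{"tx": -2,"ty": 0,"tz": 0,"spin": 0,"fingers": 0.4},{"tx": -2,"ty": 0,"tz": 0,"spin": 0,"fingers": 0.4},{"tx": -2,"ty": 0,"tz": 0,"spin": 0,"fingers": 0.4},{"tx": -2,"ty": 0,"tz": 0,"spin": 0,"fingers": 0.4},{"tx": -2,"ty": 0,"tz": 35,"spin": 0,"fingers": 0.4},{"tx": -2,"ty": 0,"tz": 60,"spin": 0,"fingers": 0.4},{"tx": -7,"ty": 35,"tz": 60,"spin": 0,"fingers": 0.3},{"tx": -15,"ty": 70,"tz": 60,"spin": 0,"fingers": 0.3},{"tx": -16,"ty": 99,"tz": 60,"spin": 0,"fingers": 0.3},{"tx": -16,"ty": 99,"tz": 60,"spin": 0,"fingers": 0.3},{"tx": -16,"ty": 99,"tz": 60,"spin": 0,"fingers": 0.3}]' --newtons 60

```text
time: 6.63
tool_pos: [0.5108, 0.0605, 0.2248]
ee_rot: [0.243, 3.131, 0.001]
wrist_force: [-0.8, -0.5, -0.7]
grip_width: 0.0601
grasp_force: 0.0
```

```bash
python3 - <<'E'
from h import *
s=arm.state();print(s['tool_pos'],s['wrist_force'])
c=cam('side');f=c['frame'];u,v=240,190
print(proj(c,np.array([.507,.058,.11])))
cv2.imwrite('pics/g4.png',cv2.resize(f[v-35:v+35,u-35:u+35,::-1],(560,560),interpolation=cv2.INTER_CUBIC))
E
```

```text
[0.51076976 0.06053448 0.22481263] [-0.77768257 -0.49618893 -0.72719279]
[226.27210332 187.36240274]
```

View pics/g4.png

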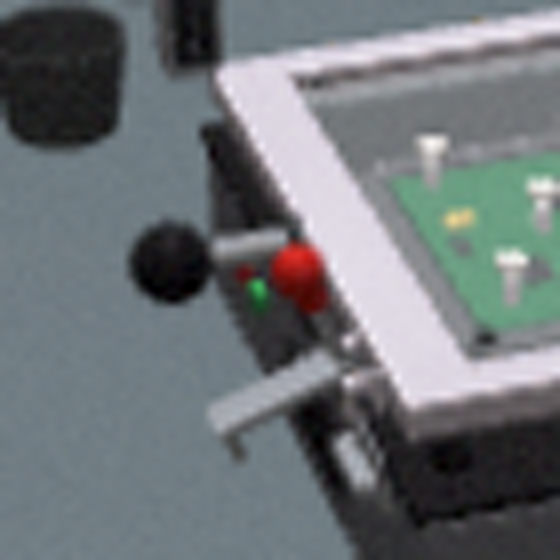

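The lever stays fully up, with the red ball at (242,189). The knob at (226.5,187.7) agrees with my estimate at (226.3,187.4). I'll descend and grip.

step_arm --plan '[{"tx": -4,"ty": -2,"tz": -35,"spin": 0,"fingers": 0.3},{"tx": -4,"ty": -2,"tz": -70,"spin": 0,"fingers": 0.3},{"tx": -4,"ty": -2,"tz": -95,"spin": 0,"fingers": 0.3},{"tx": -4,"ty": -2,"tz": -109,"spin": 0,"fingers": 0.3},{"tx": -4,"ty": -2,"tz": -109,"spin": 0,"fingers": 0.3},{"tx": -4,"ty": -2,"tz": -109,"spin": 0,"fingers": 1},{"tx": -4,"ty": -2,"tz": -109,"spin": 0,"fingers": 1},{"tx": -4,"ty": -2,"tz": -109,"spin": 0,"fingers": 1},{"tx": -4,"ty": -2,"tz": -109,"spin": 0,"fingers": 1},{"tx": -4,"ty": -2,"tz": -109,"spin": 0,"fingers": 1},{"tx": -4,"ty": -2,"tz": -109,"spin": 0,"fingers": 1}]' --newtons 60

```text
time: 7.6
tool_pos: [0.5081, 0.0575, 0.1172]
ee_rot: [0.248, 3.128, 0.002]
wrist_force: [0.3, 4.2, 5.2]
grip_width: 0.029
grasp_force: 59.6
```

step_arm --plan '[{"tx": 0,"ty": 0,"tz": 6,"spin": 0,"fingers": 1},{"tx": 0,"ty": 0,"tz": 13,"spin": 0,"fingers": 1},{"tx": 1,"ty": 0,"tz": 26,"spin": 0,"fingers": 1},{"tx": 3,"ty": 0,"tz": 39,"spin": 0,"fingers": 1},{"tx": 5,"ty": -1,"tz": 52,"spin": 0,"fingers": 1},{"tx": 8,"ty": -1,"tz": 64,"spin": 0,"fingers": 1},{"tx": 11,"ty": -2,"tz": 77,"spin": 0,"fingers": 1},{"tx": 11,"ty": -2,"tz": 77,"spin": 0,"fingers": 1}]' --newtons 60

```text
time: 8.27
tool_pos: [0.5189, 0.0557, 0.1946]
ee_rot: [0.249, 3.129, 0.003]
wrist_force: [1.4, 6.2, -3.7]
grip_width: 0.029
grasp_force: 59.7
```

step_arm --plan '[{"tx": 4,"ty": -1,"tz": 12,"spin": 0,"fingers": 1},{"tx": 9,"ty": -1,"tz": 24,"spin": 0,"fingers": 1},{"tx": 14,"ty": -2,"tz": 36,"spin": 0,"fingers": 1},{"tx": 20,"ty": -3,"tz": 48,"spin": 0,"fingers": 1},{"tx": 26,"ty": -4,"tz": 59,"spin": 0,"fingers": 1},{"tx": 33,"ty": -5,"tz": 70,"spin": 0,"fingers": 1},{"tx": 41,"ty": -7,"tz": 80,"spin": 0,"fingers": 1},{"tx": 49,"ty": -8,"tz": 91,"spin": 0,"fingers": 1},{"tx": 57,"ty": -9,"tz": 100,"spin": 0,"fingers": 1},{"tx": 66,"ty": -11,"tz": 110,"spin": 0,"fingers": 1},{"tx": 76,"ty": -12,"tz": 118,"spin": 0,"fingers": 1},{"tx": 80,"ty": -13,"tz": 122,"spin": 0,"fingers": 1},{"tx": 80,"ty": -13,"tz": 122,"spin": 0,"fingers": 1},{"tx": 80,"ty": -13,"tz": 122,"spin": 0,"fingers": 1},{"tx": 80,"ty": -13,"tz": 122,"spin": 0,"fingers": 1}]'

```text
time: 9.52
tool_pos: [0.5975, 0.0427, 0.3122]
ee_rot: [-0.249, -3.13, -0.002]
wrist_force: [3.5, 5.7, -7.1]
grip_width: 0.0288
grasp_force: 60.3
```

```bash
python3 - <<'E'
from h import *
c=cam('side');f=c['frame']
s=arm.state();print(s['tool_pos'],s['wrist_force'],s['joint_vel'].round(3) if hasattr(s['joint_vel'],'round') else s['joint_vel'],np.degrees(np.arcsin((s['tool_pos'][2]-.006-.11)/.26)))
u,v=260,180
print(proj(c,s['tool_pos']-np.array([0,0,.006])),spotter.landmark_of('side','frame_knob')[:1])
cv2.imwrite('pics/g5.png',cv2.resize(f[v-70:v+70,u-70:u+70,::-1],(560,560),interpolation=cv2.INTER_CUBIC))
E
```

```text
[0.59736917 0.04277438 0.31211889] [ 3.79599842  4.85871548 -8.08453191] [ 0.    -0.001  0.002  0.002 -0.002  0.001] 48.96453993812434
[253.97829932 122.37846813] [{'centre': [123.5, 252.5], 'score': 0.79}]
```

View pics/g5.png

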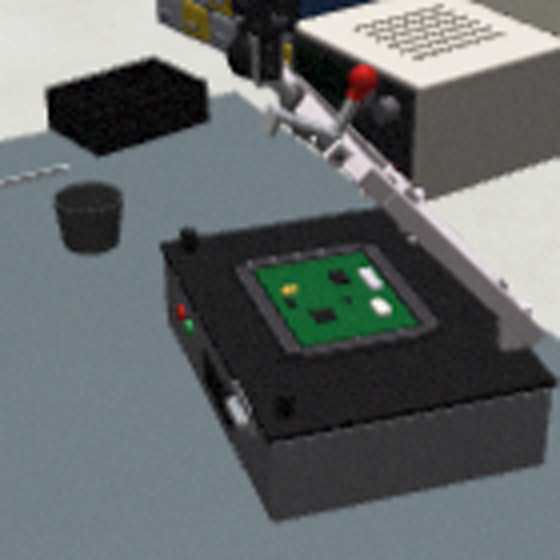

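The frame is up at about 49°, with the knob at (253,123) in the grip. The latch is still up and the board is in its nest. The arm is still, so I'm handing in.

```bash
python3 -c "
from h import *
print(sign_off())"
```

```text
the job is handed in; nothing more can be done
None
```

The latch is fully up against its stop, and the robot is holding the frame open at about 49° by its knob. The board is still in its nest, and the job was handed in at about 9.6 s.

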